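Release the fuse cover of a bench supply with the rod

ROBOT

A 6-joint arm with a two-finger parallel gripper is mounted at the origin on the work surface. World frame = base frame: x ahead of the robot, y to its left, z up, the work surface at z = 0. Lengths are in m, angles in rad, forces in N, time in s.
With the tool pointing down it reaches from about 0.4 to 0.825 m from the base axis. Payload 7 kg.
Tool frame: the origin (TCP) lies at the very end of the fingers, on their centre line; the grasp point (between the pads) lies 19 mm behind it (robot.tcp_to_grasp is the distance from the TCP to the grasp point, in m); z points along the fingers, y is the line along which they close (so a half turn about z gives the same grasp; the last joint's range is limited). The gripper opens to 85 mm and grips with 20 to 120 N. Pads are 22 mm wide; open, the fingers measure 114 mm over their backs; the gripper's body (76 mm by 85 mm) begins 54 mm behind the grasp point. The pads swing forward as they close: fully open they stand 13 mm farther back than shut.
Start: joints at [-0.862, 0.359, 0.012, 0, -1.224, -0.288], TCP at [0.276, -0.616, 0.231] pointing down, gripper open.
Joint ranges: [-3.07, 3.07], [-1.43, 2.12], [-1.02, 1.25], [-3.03, 1.67], [-3.05, -0], [-3.03, 3.03]. Speed limits (rad/s): [2.39, 2.39, 3.01, 3.14, 3.14, 3.14].

INTERFACE

Orientations are given as a 3x3 rotation matrix whose columns are the frame's x, y, z axes.
In Python, from workcell import monitor, eyes, robot gives the robot as it stands.
- The arm moves only by the tool play_rows, never from a script. Its argument "moves" is a list of rows, each a list of 3 entries, a list of its own where there are three numbers: the shift along the world's x, y, z in m, then the turn, a rotation vector about the world's x, y, z in rad, then the closure, from 0 (fully open) to 1 (shut). A call has 1 to 5 rows; each row is the pose to reach, as a shift and turn from the pose commanded when the call began; what a row does not reach only later rows make up. A row lasts 1/12 s, in which the tool goes at most 41.7 mm and 7.16 degrees, less where a joint would pass 70% of its speed; a pose out of reach is approached as far as the arm can. A call with a gripper value outside its range is refused whole. The fingers move at their own pace and stop on an object; "newtons" is the grip in N (left out, the last holds). Time passes only in rows, so rows that repeat a pose let the fingers close. It gives the time, the measured TCP pose, the force, the opening and the grip force at its end, in the units of the state.
- monitor.get_obs(): the state, without advancing time (a new reading comes with each control period).
- eyes.camera(name): name is "side" or "top"; returns a dict with "pixels" (420x560x3 uint8, red, green, blue), "depth" (420x560 float32, m along the optical axis (not along the pixel's ray), 0 where there is no reading), "camera_matrix" (3x3 intrinsics, pixels), "world_to_cam" (4x4, takes a point from world to camera coordinates). Camera axes: x right, y down, z forward; pixel columns grow to the right and rows downward; lengths in m; the calibration is good to about 2 mm. A picture is of the moment at which its call begins.
- robot.sign_off(): hands the job in; it is judged then, once.
The state is a dict: "time_s": time; "qpos": joint angles; "joint_velocities": joint speeds; "joint_efforts": joint torques, N m; "ee_pos": TCP position; "ee_rot": TCP orientation; "force": force on the tool from outside, world axes, zero at the start; "torque": the same for the moment, N m; "opening": finger opening in m; "finger_force": force on a finger pad.
Only numpy, scipy, OpenCV 4.12 (cv2) and the standard library are available. Lean on these libraries where they do the work, as an engineer would, in place of code of your own. Each camera call takes 0.05 s, during which the arm holds its last target. There are 200 camera calls.

TASK

Open the sprung fuse cover on top of the bench supply: take the wooden release rod from its stand and push it straight down through the small hole behind the cover until the hidden catch lets go and the cover springs up by itself. Feel for the hole and the catch and press gently (more than 25 N marks the case or bends the catch), and keep the hand clear of the supply and its cover. Then put the rod back in its stand, fully home, and leave the other things on the bench where they are.

Things in the scene. Friction and masses are not known exactly. Their poses are not given: they have to be found in the camera images.
- supply: Bench power supply, fixed to the bench: a beige case 240 (its x) x 220 (its y) x 100 mm high. The origin is the centre of its underside on the bench; z up; its front panel with knobs and displays faces its +x, its rear its -x. In its flat top lies the cover: 99 (x) x 119 mm (y), flush, hinged along its front edge at x = +60 mm, its free rear edge at x = -39 mm.
- release_hole (a point): Centre of the mouth of the release hole in the case's flat top, 100 mm above the bench, at x = -80 mm, y = 0 in the supply's frame, 41 mm behind the cover's free edge. A vertical round hole 10 mm in diameter with a 1 mm chamfer, through a top plate 5 mm thick; hollow below.
- cover (a joint): Opening angle of the cover in rad: 0 shut and flush, 0.6 fully open. Once the catch lets go, its own spring lifts it to 0.6 in about a second and keeps it there; its free edge then stands 56 mm above the case's top. It cannot be opened otherwise.
- stand_hole0 (a point): Centre of the mouth of the hole in the rod's stand: a wooden block 64 x 64 x 90 mm, fixed, the hole in the middle of its top, 90 mm above the bench, 11 mm in diameter with a 2 mm chamfer, 82 mm deep. z up, x and y along the block's sides.
- rod_grip (a point): Centre of the release rod's handle, on its axis. The rod is turned from light wood, 129 mm long, about 50 g: handle 16 mm in diameter and 50 mm long, below it a round finger guard 26 mm in diameter and 4 mm thick, then the shaft. This point is 29 mm above the guard's underside. z runs from tip to handle. At the start the rod is upright in its stand, the guard resting on the stand's top.
- rod_tip (a point): Centre of the flat end of the rod's shaft (its lower end), 104 mm below mid-handle. The shaft is 8 mm in diameter and 75 mm long from guard to tip, its tip slightly chamfered.
- jar: Bystander: closed grey jar 48 mm in diameter and 70 mm high; origin at the centre of its underside.
- multimeter: Bystander: black hand-held multimeter lying on its back, 80 (x) x 150 (y) x 42 mm high; origin at the centre of its underside.
- parts_box: Bystander: open clear plastic parts box with dividers, 90 (x) x 120 (y) x 40 mm high; origin at the centre of its underside.
- screwdriver: Bystander: screwdriver lying on the bench along its own x; origin on the underside.
- catch_zone (a point): Point on the hole's axis 28 mm below its mouth. Hidden near here is the sprung catch: a flat steel pad 16 mm wide, lying 20 to 36 mm below the mouth (differs from unit to unit, cannot be seen). It pushes back with about 3 N when met and 7 to 11 N when pressed 5 to 6 mm down, where the cover is released; hard stop after 7 to 8 mm. It springs back when let go.

How it is judged:
By the outcome, as a careful person would: the job done as asked, in the order asked, and still so for the second after the job is handed in, with the robot touching nothing.
It also fails if it takes over 72 s, if anything falls off the work surface, if the arm or the gripper's body presses on something with over 40 N, if the wrist force passes 120 N, or if a joint passes its speed limit or range.

## Working session

There is one attempt and no reset: what is moved stays moved. The work goes in short steps, Python scripts to look and compute and a tool call to move; the robot and the scene stay as the last step left them, time stands still between calls to the robot, and variables do not carry over. Pictures are saved under pics/ and viewed, at most 10 in all, crops included, and the job is handed in when it is done.

Besides the shell and the picture viewer there is one more tool, called after "Call:" as name([rows], argument=value, ...), one row to a line, values as JSON. play_rows: Moves the arm, as the interface text tells. Its arguments: {"type":"object","properties":{"moves":{"type":"array","items":{"type":"array"}},"newtons":{"type":"number"}},"required":["moves"]}

```bash
mkdir -p pics; ls; cat > h.py <<'E'
import numpy as np, cv2
from workcell import monitor, eyes, robot
def cloud(c):
    K=c["camera_matrix"];T=np.linalg.inv(c["world_to_cam"]);d=c["depth"]
    v,u=np.mgrid[:d.shape[0],:d.shape[1]]
    p=np.stack([(u-K[0,2])/K[0,0]*d,(v-K[1,2])/K[1,1]*d,d],-1)
    P=p@T[:3,:3].T+T[:3,3]; P[d==0]=np.nan
    return P
def save(c,n): cv2.imwrite("pics/"+n,c["pixels"][...,::-1])
E
python3 - <<'E'
from h import *
for n in("top","side"):
    c=eyes.camera(n);save(c,n+"0.png");np.savez("/tmp/"+n,**c);print(n,np.linalg.inv(c["world_to_cam"]).round(2).tolist(),c["camera_matrix"][0,0])
s=monitor.get_obs();print({k:np.round(v,3).tolist() for k,v in s.items()})
E
```

```text
pics
top [[0.01, -0.99, 0.12, 0.43], [-1.0, -0.01, 0.0, -0.11], [-0.0, -0.12, -0.99, 1.15], [0.0, 0.0, 0.0, 1.0]] 429.46077520031696
side [[-0.84, -0.36, 0.4, 0.09], [-0.54, 0.55, -0.64, 0.65], [0.01, -0.76, -0.65, 0.86], [0.0, 0.0, 0.0, 1.0]] 493.723777708534
{'time_s': 0.1, 'qpos': [-0.862, 0.359, 0.011, -0.0, -1.224, -0.288], 'joint_velocities': [-0.001, -0.002, 0.001, -0.0, 0.0, 0.001], 'joint_efforts': [-0.002, -58.476, 29.411, 6.955, -0.003, 0.0], 'ee_pos': [0.276, -0.616, 0.23], 'ee_rot': [[-0.913, -0.408, -0.001], [-0.408, 0.913, 0.001], [0.0, 0.001, -1.0]], 'force': [-0.104, -0.576, 0.008], 'torque': [0.023, -0.008, -0.019], 'finger_force': 0.0, 'opening': 0.085}
```

View pics/top0.png

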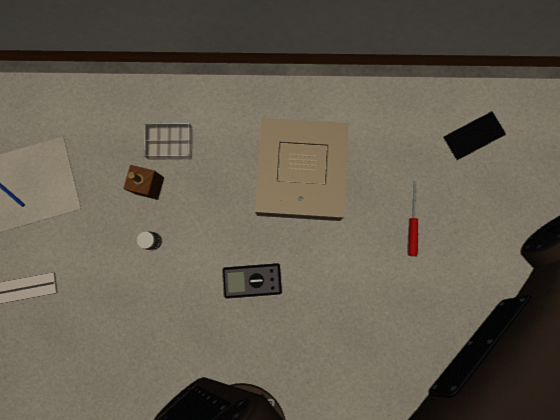

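View pics/side0.png

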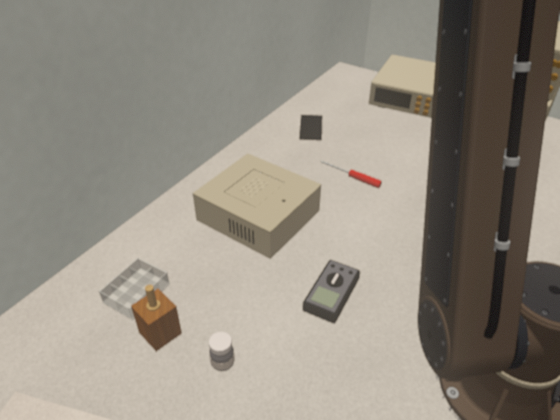

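The top view shows the hole at about (300,198), the cover at (302,163), the stand at (145,182) with the rod at about (135,176), and the jar at (148,240). The side view shows the rod upright in its stand at (152,297) and the hole at (284,200).

```bash
python3 - <<'E'
from h import *
def ray(c,u,v,z):
    K=c["camera_matrix"];T=np.linalg.inv(c["world_to_cam"])
    d=T[:3,:3]@[(u-K[0,2])/K[0,0],(v-K[1,2])/K[1,1],1];o=T[:3,3];return (o+d*(z-o[2])/d[2])
C={n:dict(np.load(f"/tmp/{n}.npz")) for n in("top","side")}
for n,(hu,hv) in dict(top=(300,198),side=(284,200)).items():
    c=C[n];P=cloud(c);g=c["pixels"].astype(int).sum(2)
    w=g[hv-7:hv+8,hu-7:hu+8];w=np.clip(np.median(w)-w-30,0,None);v,u=np.mgrid[hv-7:hv+8,hu-7:hu+8]
    hc=(w*u).sum()/w.sum(),(w*v).sum()/w.sum();print(n,"hole",np.round(hc,2),ray(c,*hc,.1).round(4),(w>0).sum())
    z=P[...,2]
    def box(m,name):
        k,l=cv2.connectedComponentsWithStats(m.astype(np.uint8))[1:3]
        for i in range(1,len(l)):
            if l[i,4]>30:
                q=P[k==i];r=cv2.minAreaRect(q[:,:2].astype(np.float32));print(n,name,np.round(r[0],4),np.round(r[1],4),round(r[2],1),q[:,2].mean().round(4),l[i,4])
    a=(P[...,0]>.3)&(P[...,0]<.8)&(P[...,1]<.45)
    box(a&(z>.085)&(z<.094)&(P[...,1]>.15),"stand")
    box(a&(z>.094)&(z<.108)&(abs(P[...,1]+.1)<.25),"supply")
    q=P[a&(z>.1)&(z<.16)&(P[...,1]>.15)]; 
    for lo,hi in((.1,.14),(.14,.16)):
        s=q[(q[:,2]>lo)&(q[:,2]<hi)];print("rod",len(s),s.mean(0).round(4),s.min(0).round(4),s.max(0).round(4))
    s=P[a&(z>.03)&(z<.085)&(P[...,1]>.15)&(P[...,0]<.5)]; print("jar",s.mean(0).round(3))
    cv2.imwrite(f"/tmp/{n}.png",c["pixels"][...,::-1])
t=cv2.imread("/tmp/top.png")[140:240,110:190];s=cv2.imread("/tmp/side.png")[260:360,110:190]
cv2.imwrite("pics/crop.png",cv2.resize(np.hstack([t,s]),None,fx=5,fy=5,interpolation=2))
E
```

```text
top hole [300.11 197.44] [ 0.5888 -0.1455  0.1   ] 19
top stand [0.631  0.2608] [0.0661 0.0643] 77.1 0.0891 540
top supply [ 0.667  -0.1486] [0.2204 0.2414] 87.1 0.0998 8254
rod 42 [0.6282 0.2562 0.1209] [0.623  0.2526 0.1012] [0.6367 0.2659 0.14  ]
rod 37 [0.6314 0.2607 0.1428] [0.6238 0.2535 0.14  ] [0.6382 0.268  0.1463]
jar [0.479 0.239 0.062]
side hole [283.27 200.29] [ 0.5846 -0.1377  0.1   ] 17
side stand [0.6303 0.2659] [0.0644 0.0678] 77.4 0.0898 777
side supply [ 0.6666 -0.1435] [0.2252 0.2455] 87.2 0.0996 5376
rod 116 [0.6256 0.2692 0.1203] [0.621  0.26   0.1003] [0.6347 0.2745 0.1392]
rod 55 [0.6293 0.2664 0.1434] [0.6222 0.258  0.1403] [0.6383 0.2738 0.1465]
jar [0.474 0.255 0.059]
```

View pics/crop.png

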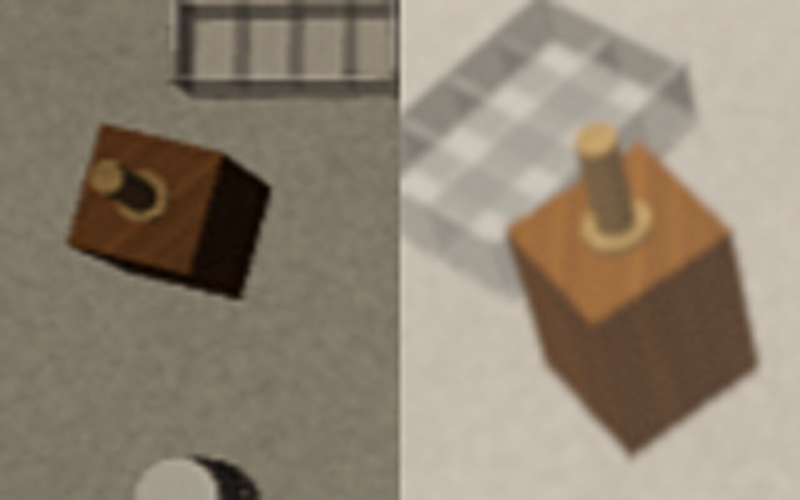

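The crop shows the rod's axis centred on the stand. Both cameras agree on the offset from stand to hole, about (-0.044, -0.405). Now the approach.

Call:
play_rows([
  [[0.355, 0.879, 0.02], [0, 0, -0.42], 0],
  [[0.355, 0.879, 0.02], [0, 0, -0.42], 0],
  [[0.355, 0.879, 0.02], [0, 0, -0.42], 0],
  [[0.355, 0.879, 0.02], [0, 0, -0.42], 0],
  [[0.355, 0.879, 0.02], [0, 0, -0.42], 0],
], newtons=40)

```text
time_s: 0.52
ee_pos: [0.3525, -0.4246, 0.2352]
ee_rot: [[-1.0, 0.004, -0.001], [0.004, 1.0, 0.001], [0.001, 0.001, -1.0]]
force: [2.0, 0.6, -0.4]
opening: 0.0853
finger_force: 0.0
```

Call:
play_rows([
  [[0.277, 0.684, 0.015], [0, 0, 0], 0],
  [[0.277, 0.684, 0.015], [0, 0, 0], 0],
  [[0.277, 0.684, 0.015], [0, 0, 0], 0],
  [[0.277, 0.684, 0.015], [0, 0, 0], 0],
  [[0.277, 0.684, 0.015], [0, 0, 0], 0],
])

```text
time_s: 0.93
ee_pos: [0.4307, -0.2313, 0.2399]
ee_rot: [[-1.0, -0.001, 0.0], [-0.001, 1.0, 0.0], [-0.0, 0.0, -1.0]]
force: [1.5, -0.9, -0.8]
opening: 0.0854
finger_force: 0.0
```

Call:
play_rows([
  [[0.199, 0.491, 0.01], [0, 0, 0], 0],
  [[0.199, 0.491, 0.01], [0, 0, 0], 0],
  [[0.199, 0.491, 0.01], [0, 0, 0], 0],
  [[0.199, 0.491, 0.01], [0, 0, 0], 0],
  [[0.199, 0.491, 0.01], [0, 0, 0], 0],
])

```text
time_s: 1.35
ee_pos: [0.509, -0.0381, 0.244]
ee_rot: [[-1.0, -0.001, 0.0], [-0.001, 1.0, 0.0], [-0.0, 0.0, -1.0]]
force: [1.1, -0.6, 0.7]
opening: 0.0853
finger_force: 0.0
```

Call:
play_rows([
  [[0.121, 0.298, 0.005], [0, 0, 0], 0],
  [[0.121, 0.298, 0.005], [0, 0, 0], 0],
  [[0.121, 0.298, 0.005], [0, 0, 0], 0],
  [[0.121, 0.298, 0.005], [0, 0, 0], 0],
  [[0.121, 0.298, 0.005], [0, 0, 0], 0],
])

```text
time_s: 1.77
ee_pos: [0.5874, 0.1549, 0.2469]
ee_rot: [[-1.0, -0.001, -0.0], [-0.001, 1.0, -0.0], [0.0, -0.0, -1.0]]
force: [0.8, -0.5, 0.1]
opening: 0.0855
finger_force: 0.0
```

Call:
play_rows([
  [[0.043, 0.106, 0], [0, 0, 0], 0],
  [[0.043, 0.106, 0], [0, 0, 0], 0],
  [[0.043, 0.106, 0], [0, 0, 0], 0],
  [[0.043, 0.106, 0], [0, 0, 0], 0],
  [[0.043, 0.106, 0], [0, 0, 0], 0],
])

```text
time_s: 2.18
ee_pos: [0.6301, 0.2604, 0.2452]
ee_rot: [[-1.0, -0.003, -0.002], [-0.003, 1.0, -0.001], [0.002, -0.001, -1.0]]
force: [0.3, -0.7, 0.3]
opening: 0.0855
finger_force: 0.0
```

```bash
python3 - <<'E'
from h import *
print(monitor.get_obs()["ee_pos"])
a=eyes.camera("side");b=eyes.camera("top")
cv2.imwrite("pics/appr.png",cv2.resize(np.hstack([a["pixels"][160:380,60:260],b["pixels"][80:300,60:260]])[...,::-1],None,fx=2,fy=2))
E
```

```text
[0.63007499 0.26035144 0.24516245]
```

View pics/appr.png

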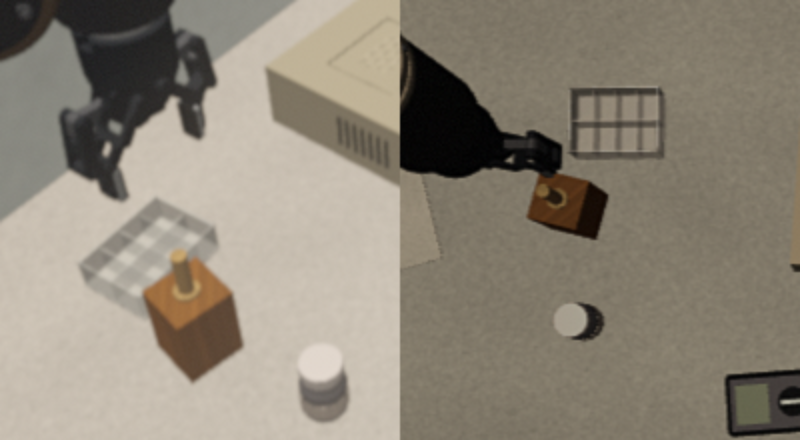

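Call:
play_rows([
  [[0, 0, -0.03], [0, 0, 0], 0],
  [[0, 0, -0.06], [0, 0, 0], 0],
  [[0, 0, -0.08], [0, 0, 0], 0],
  [[0, 0, -0.08], [0, 0, 0], 0],
  [[0, 0, -0.08], [0, 0, 0], 0],
])

```text
time_s: 2.7
ee_pos: [0.6299, 0.2573, 0.1671]
ee_rot: [[-1.0, 0.0, -0.001], [0.0, 1.0, -0.001], [0.001, -0.001, -1.0]]
force: [0.1, 0.0, 1.7]
opening: 0.0855
finger_force: 0.0
```

Call:
play_rows([
  [[0.001, 0.005, -0.01], [0, 0, 0], 0],
  [[0.001, 0.005, -0.035], [0, 0, 0], 0],
  [[0.001, 0.005, -0.059], [0, 0, 0], 0],
  [[0.001, 0.005, -0.059], [0, 0, 0], 0],
  [[0.001, 0.005, -0.059], [0, 0, 0], 0],
])

```text
time_s: 3.12
ee_pos: [0.6314, 0.2637, 0.1084]
ee_rot: [[-1.0, -0.001, -0.0], [-0.001, 1.0, -0.001], [0.0, -0.001, -1.0]]
force: [-0.4, 0.2, 1.9]
opening: 0.0852
finger_force: 0.0
```

Call:
play_rows([
  [[0, 0, 0], [0, 0, 0], 0.5],
  [[0, 0, 0], [0, 0, 0], 0.6],
  [[0, 0, 0], [0, 0, 0], 0.7],
  [[0, 0, 0], [0, 0, 0], 0.8],
  [[0, 0, 0], [0, 0, 0], 0.8],
])

```text
time_s: 3.53
ee_pos: [0.6316, 0.264, 0.1089]
ee_rot: [[-1.0, -0.001, 0.001], [-0.001, 1.0, 0.001], [-0.001, 0.001, -1.0]]
force: [0.2, -0.6, -0.1]
opening: 0.0259
finger_force: 0.0
```

Call:
play_rows([
  [[0, 0, 0], [0, 0, 0], 0.85],
  [[0, 0, 0], [0, 0, 0], 0.9],
  [[0, 0, 0], [0, 0, 0], 1],
  [[0, 0, 0], [0, 0, 0], 1],
  [[0, 0, 0], [0, 0, 0], 1],
])

```text
time_s: 3.95
ee_pos: [0.6315, 0.2638, 0.1087]
ee_rot: [[-1.0, -0.001, 0.001], [-0.001, 1.0, 0.0], [-0.001, 0.0, -1.0]]
force: [-1.1, -0.4, 5.8]
opening: 0.015
finger_force: 38.9
```

Call:
play_rows([
  [[0, 0, 0.015], [0, 0, 0], 1],
  [[0, 0, 0.035], [0, 0, 0], 1],
  [[0, 0, 0.06], [0, 0, 0], 1],
  [[0, 0, 0.09], [0, 0, 0], 1],
  [[0, 0, 0.12], [0, 0, 0], 1],
])

```text
time_s: 4.37
ee_pos: [0.6308, 0.2635, 0.2283]
ee_rot: [[-1.0, -0.001, -0.002], [-0.001, 1.0, -0.001], [0.002, -0.001, -1.0]]
force: [2.2, 1.3, -0.8]
opening: 0.0149
finger_force: 39.1
```

Call:
play_rows([
  [[-0.044, -0.405, 0.01], [0, 0, 0], 1],
  [[-0.044, -0.405, 0.01], [0, 0, 0], 1],
  [[-0.044, -0.405, 0.01], [0, 0, 0], 1],
  [[-0.044, -0.405, 0.01], [0, 0, 0], 1],
  [[-0.044, -0.405, 0.01], [0, 0, 0], 1],
])

```text
time_s: 4.78
ee_pos: [0.6079, 0.055, 0.2329]
ee_rot: [[-1.0, -0.001, -0.0], [-0.001, 1.0, 0.0], [0.0, 0.0, -1.0]]
force: [0.4, 0.1, -1.2]
opening: 0.0144
finger_force: 39.2
```

Call:
play_rows([
  [[-0.021, -0.194, 0], [0, 0, 0], 1],
  [[-0.021, -0.194, 0], [0, 0, 0], 1],
  [[-0.021, -0.194, 0], [0, 0, 0], 1],
  [[-0.021, -0.194, 0], [0, 0, 0], 1],
  [[-0.021, -0.194, 0], [0, 0, 0], 1],
])

```text
time_s: 5.2
ee_pos: [0.5867, -0.1403, 0.2329]
ee_rot: [[-1.0, 0.0, -0.001], [0.0, 1.0, -0.0], [0.001, -0.0, -1.0]]
force: [-0.3, -0.1, -0.5]
opening: 0.015
finger_force: 39.3
```

Call:
play_rows([
  [[0, 0, -0.02], [0, 0, 0], 1],
  [[0, 0, -0.02], [0, 0, 0], 1],
  [[0, 0, -0.02], [0, 0, 0], 1],
])

```text
time_s: 5.45
ee_pos: [0.5868, -0.1375, 0.212]
ee_rot: [[-1.0, 0.0, -0.003], [0.0, 1.0, 0.0], [0.003, 0.0, -1.0]]
force: [-0.4, 1.2, -0.4]
opening: 0.0149
finger_force: 39.3
```

```bash
python3 - <<'E'
from h import *
s=monitor.get_obs();p=s["ee_pos"];print(p,s["ee_rot"].round(4) if hasattr(s["ee_rot"],"round") else s["ee_rot"])
a=eyes.camera("side");b=eyes.camera("top");tip=p+np.array([0,0,-.0937])
for c in(a,b):
    q=c["world_to_cam"]@np.r_[tip,1];q=c["camera_matrix"]@q[:3];print("tip px",q[:2]/q[2])
A=a["pixels"][130:230,224:344];B=b["pixels"][140:240,240:360]
cv2.imwrite("pics/tip.png",cv2.resize(np.vstack([A,B])[...,::-1],None,fx=3,fy=3,interpolation=cv2.INTER_CUBIC))
E
```

```text
[ 0.5868208  -0.13753659  0.21200038] [[-1.0e+00  2.0e-04 -2.9e-03]
 [ 2.0e-04  1.0e+00  1.0e-04]
 [ 2.9e-03  1.0e-04 -1.0e+00]]
tip px [282.49972247 194.12312576]
tip px [297.08012953 197.06981337]
```

View pics/tip.png

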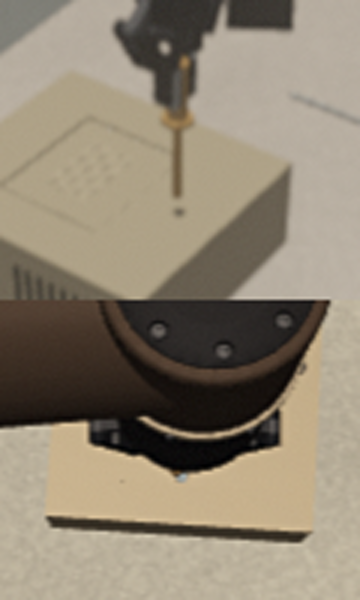

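The side view shows the tip at about (283.3, 195) and the hole at (283.5, 200). The rod is nearly in line with the hole. I'll compute the offset left at mouth height.

```bash
python3 - <<'E'
from h import *
s=monitor.get_obs();p=s["ee_pos"];print(p)
c=eyes.camera("side");K=c["camera_matrix"]
def px(x):
    q=K@(c["world_to_cam"]@np.r_[x,1])[:3];return q[:2]/q[2]
I=c["pixels"].astype(float).sum(2)
print(I[186:206,275:293].astype(int))
R=np.array(s["ee_rot"])
for d in(.03,.05,.065,.0937): print(d,px(p+R[:,2]*d))
# shaft centre per row
for v in range(178,194):
    w=I[v,270:298];w=np.clip(np.median(w)-w-25,0,None);print(v,round((w*np.arange(270,298)).sum()/max(w.sum(),1),2),end="; ")
m=np.array([p[0],p[1],.1]);print("\nmouth px",px(m),"d/dx mm",px(m+[.001,0,0])-px(m),"d/dy",px(m+[0,.001,0])-px(m))
E
```

```text
[ 0.58810263 -0.13669561  0.2135676 ]
[[471 469 470 471 453 404 318 261 334 438 473 470 471 470 472 470 472 469]
 [469 473 468 462 450 408 318 263 329 433 472 472 473 471 472 470 468 469]
 [470 474 466 462 451 396 309 259 335 433 470 471 467 470 467 469 469 472]
 [472 474 470 465 455 393 299 261 330 434 472 472 471 474 471 472 470 470]
 [469 472 471 470 456 386 296 257 334 435 470 475 470 469 473 468 473 471]
 [466 470 473 475 454 385 303 256 337 438 474 473 469 468 469 471 472 472]
 [468 473 472 469 455 380 295 257 328 435 471 472 473 472 469 471 471 467]
 [473 471 470 472 458 389 297 258 336 431 471 475 472 471 472 467 475 471]
 [470 469 469 471 455 399 321 298 360 442 471 471 471 470 469 473 470 470]
 [470 470 472 473 463 430 383 370 413 455 470 466 472 469 471 467 470 471]
 [469 468 472 470 471 464 439 436 452 467 473 473 470 473 473 472 469 473]
 [470 471 470 469 473 473 470 464 470 472 471 473 473 468 470 474 470 469]
 [469 468 469 470 472 471 465 453 445 454 460 470 472 471 467 469 473 469]
 [473 473 469 470 470 466 443 408 386 394 432 461 467 470 473 470 468 471]
 [472 470 47
[... 166 characters left out ...]
0 436 417 423 450 469 469 471 468 473 468 469]
 [473 468 470 470 469 467 472 468 462 461 465 469 471 470 472 471 476 472]
 [466 473 471 471 474 472 474 470 471 470 473 471 471 470 471 467 471 470]
 [472 469 472 469 470 470 470 472 472 470 470 469 471 469 470 469 469 473]]
0.03 [282.04610535 172.1616341 ]
0.05 [281.99007665 179.06123947]
0.065 [281.9488728  184.13525118]
0.0937 [281.87192138 193.61136478]
178 281.74; 179 281.53; 180 281.66; 181 281.91; 182 282.0; 183 281.99; 184 281.92; 185 281.85; 186 281.82; 187 281.87; 188 281.8; 189 281.78; 190 281.74; 191 281.72; 192 281.73; 193 281.76; 
mouth px [281.81646838 200.00329304] d/dx mm [-0.34511638 -0.14152266] d/dy [-0.22148088  0.21712079]
```

Call:
play_rows([
  [[-0.002, -0.003, 0], [0, 0, 0], 1],
  [[-0.002, -0.003, 0], [0, 0, 0], 1],
  [[-0.002, -0.003, 0], [0, 0, 0], 1],
  [[-0.002, -0.003, 0], [0, 0, 0], 1],
  [[-0.002, -0.003, 0], [0, 0, 0], 1],
])

```text
time_s: 6.02
ee_pos: [0.5859, -0.1401, 0.2134]
ee_rot: [[-1.0, -0.001, 0.0], [-0.001, 1.0, 0.0], [-0.0, 0.0, -1.0]]
force: [0.4, -0.6, -0.4]
opening: 0.0151
finger_force: 39.3
```

Call:
play_rows([
  [[0, 0, 0], [0, 0, 0], 1],
  [[0, 0, 0], [0, 0, 0], 1],
])

```text
time_s: 6.18
ee_pos: [0.5858, -0.1403, 0.2132]
ee_rot: [[-1.0, -0.001, -0.0], [-0.001, 1.0, -0.0], [0.0, -0.0, -1.0]]
force: [0.3, 1.1, -0.2]
opening: 0.015
finger_force: 39.3
```

Call:
play_rows([
  [[0, 0, -0.008], [0, 0, 0], 1],
  [[0, 0, -0.014], [0, 0, 0], 1],
  [[0, 0, -0.016], [0, 0, 0], 1],
  [[0, 0, -0.018], [0, 0, 0], 1],
  [[0, 0, -0.018], [0, 0, 0], 1],
])

```text
time_s: 6.6
ee_pos: [0.5854, -0.1403, 0.1944]
ee_rot: [[-1.0, -0.001, -0.001], [-0.001, 1.0, -0.0], [0.001, -0.0, -1.0]]
force: [-0.5, -0.5, -0.7]
opening: 0.0148
finger_force: 39.3
```

Call:
play_rows([
  [[0, 0, -0.001], [0, 0, 0], 1],
  [[0, 0, -0.002], [0, 0, 0], 1],
  [[0, 0, -0.003], [0, 0, 0], 1],
  [[0, 0, -0.003], [0, 0, 0], 1],
])

```text
time_s: 6.93
ee_pos: [0.586, -0.1405, 0.1923]
ee_rot: [[-1.0, -0.001, 0.001], [-0.001, 1.0, -0.0], [-0.001, -0.0, -1.0]]
force: [0.5, -1.4, -0.4]
opening: 0.0148
finger_force: 39.3
```

Call:
play_rows([
  [[0, 0, -0.001], [0, 0, 0], 1],
  [[0, 0, -0.002], [0, 0, 0], 1],
  [[0, 0, -0.003], [0, 0, 0], 1],
  [[0, 0, -0.003], [0, 0, 0], 1],
])

```text
time_s: 7.27
ee_pos: [0.586, -0.1406, 0.1892]
ee_rot: [[-1.0, -0.001, 0.0], [-0.001, 1.0, -0.0], [-0.0, -0.0, -1.0]]
force: [1.7, -2.0, 0.0]
opening: 0.0149
finger_force: 39.5
```

Call:
play_rows([
  [[0.0005, -0.0005, -0.001], [0, 0, 0], 1],
  [[0.0005, -0.0005, -0.002], [0, 0, 0], 1],
  [[0.0005, -0.0005, -0.003], [0, 0, 0], 1],
  [[0.0005, -0.0005, -0.003], [0, 0, 0], 1],
])

```text
time_s: 7.6
ee_pos: [0.5862, -0.1408, 0.1859]
ee_rot: [[-1.0, -0.001, -0.0], [-0.001, 1.0, -0.0], [0.0, -0.0, -1.0]]
force: [1.7, -1.3, -0.5]
opening: 0.0151
finger_force: 39.4
```

In the hole. Feeling down for the catch.

Call:
play_rows([
  [[0.0005, -0.0005, -0.002], [0, 0, 0], 1],
  [[0.0005, -0.0005, -0.004], [0, 0, 0], 1],
  [[0.0005, -0.0005, -0.006], [0, 0, 0], 1],
  [[0.0005, -0.0005, -0.006], [0, 0, 0], 1],
])

```text
time_s: 7.93
ee_pos: [0.5864, -0.1412, 0.1794]
ee_rot: [[-1.0, -0.001, -0.001], [-0.001, 1.0, 0.0], [0.001, 0.0, -1.0]]
force: [0.7, -0.5, -1.3]
opening: 0.0151
finger_force: 39.3
```

Call:
play_rows([
  [[0.0003, -0.0003, -0.002], [0, 0, 0], 1],
  [[0.0003, -0.0003, -0.003], [0, 0, 0], 1],
  [[0.0003, -0.0003, -0.004], [0, 0, 0], 1],
  [[0.0003, -0.0003, -0.004], [0, 0, 0], 1],
])

```text
time_s: 8.27
ee_pos: [0.5868, -0.1415, 0.1758]
ee_rot: [[-1.0, -0.001, -0.001], [-0.001, 1.0, 0.0], [0.001, 0.0, -1.0]]
force: [-0.3, -0.0, -0.1]
opening: 0.015
finger_force: 39.3
```

Tip about 18 mm deep, with no lateral load.

Call:
play_rows([
  [[0, 0, -0.001], [0, 0, 0], 1],
  [[0, 0, -0.002], [0, 0, 0], 1],
  [[0, 0, -0.003], [0, 0, 0], 1],
  [[0, 0, -0.003], [0, 0, 0], 1],
])

```text
time_s: 8.6
ee_pos: [0.5869, -0.1416, 0.1729]
ee_rot: [[-1.0, -0.001, -0.0], [-0.001, 1.0, 0.0], [0.0, 0.0, -1.0]]
force: [0.2, -0.4, -0.3]
opening: 0.0151
finger_force: 39.3
```

Call:
play_rows([
  [[0, 0, -0.001], [0, 0, 0], 1],
  [[0, 0, -0.002], [0, 0, 0], 1],
  [[0, 0, -0.003], [0, 0, 0], 1],
  [[0, 0, -0.003], [0, 0, 0], 1],
])

```text
time_s: 8.93
ee_pos: [0.5869, -0.1416, 0.1699]
ee_rot: [[-1.0, -0.001, -0.0], [-0.001, 1.0, 0.0], [0.0, 0.0, -1.0]]
force: [0.2, -0.5, -1.4]
opening: 0.0149
finger_force: 39.3
```

Call:
play_rows([
  [[0, 0, -0.001], [0, 0, 0], 1],
  [[0, 0, -0.002], [0, 0, 0], 1],
  [[0, 0, -0.002], [0, 0, 0], 1],
])

```text
time_s: 9.18
ee_pos: [0.587, -0.1416, 0.1679]
ee_rot: [[-1.0, -0.001, -0.0], [-0.001, 1.0, 0.0], [0.0, 0.0, -1.0]]
force: [-0.5, -0.8, -0.1]
opening: 0.0152
finger_force: 39.3
```

Call:
play_rows([
  [[0, 0, -0.001], [0, 0, 0], 1],
  [[0, 0, -0.002], [0, 0, 0], 1],
  [[0, 0, -0.002], [0, 0, 0], 1],
])

```text
time_s: 9.43
ee_pos: [0.5869, -0.1416, 0.1659]
ee_rot: [[-1.0, -0.001, -0.0], [-0.001, 1.0, 0.0], [0.0, 0.0, -1.0]]
force: [0.1, 0.0, -0.5]
opening: 0.015
finger_force: 39.3
```

Call:
play_rows([
  [[0, 0, -0.001], [0, 0, 0], 1],
  [[0, 0, -0.002], [0, 0, 0], 1],
  [[0, 0, -0.002], [0, 0, 0], 1],
])

```text
time_s: 9.68
ee_pos: [0.587, -0.1416, 0.1639]
ee_rot: [[-1.0, -0.001, -0.0], [-0.001, 1.0, 0.0], [0.0, 0.0, -1.0]]
force: [-0.5, -0.7, -0.3]
opening: 0.0149
finger_force: 39.3
```

Call:
play_rows([
  [[0, 0, -0.001], [0, 0, 0], 1],
  [[0, 0, -0.002], [0, 0, 0], 1],
  [[0, 0, -0.002], [0, 0, 0], 1],
])

```text
time_s: 9.93
ee_pos: [0.5872, -0.1417, 0.1623]
ee_rot: [[-1.0, -0.001, 0.0], [-0.001, 1.0, -0.0], [-0.0, -0.0, -1.0]]
force: [0.4, 0.6, 1.4]
opening: 0.0146
finger_force: 39.5
```

Call:
play_rows([
  [[0, 0, -0.001], [0, 0, 0], 1],
  [[0, 0, -0.002], [0, 0, 0], 1],
  [[0, 0, -0.002], [0, 0, 0], 1],
])

```text
time_s: 10.18
ee_pos: [0.5872, -0.1417, 0.1604]
ee_rot: [[-1.0, -0.001, 0.0], [-0.001, 1.0, -0.0], [-0.0, -0.0, -1.0]]
force: [-0.5, 0.2, 3.7]
opening: 0.0148
finger_force: 39.8
```

Call:
play_rows([
  [[0, 0, -0.001], [0, 0, 0], 1],
  [[0, 0, -0.0015], [0, 0, 0], 1],
  [[0, 0, -0.0015], [0, 0, 0], 1],
])

```text
time_s: 10.43
ee_pos: [0.5873, -0.1417, 0.1589]
ee_rot: [[-1.0, -0.001, 0.0], [-0.001, 1.0, -0.0], [-0.0, -0.0, -1.0]]
force: [-0.4, 1.2, 5.1]
opening: 0.0149
finger_force: 39.9
```

Call:
play_rows([
  [[0, 0, -0.0005], [0, 0, 0], 1],
  [[0, 0, -0.001], [0, 0, 0], 1],
  [[0, 0, -0.001], [0, 0, 0], 1],
])

```text
time_s: 10.68
ee_pos: [0.5873, -0.1417, 0.1581]
ee_rot: [[-1.0, -0.001, 0.001], [-0.001, 1.0, -0.0], [-0.001, -0.0, -1.0]]
force: [-1.0, -0.3, 5.4]
opening: 0.015
finger_force: 40.0
```

Call:
play_rows([
  [[0, 0, -0.0005], [0, 0, 0], 1],
  [[0, 0, -0.001], [0, 0, 0], 1],
  [[0, 0, -0.001], [0, 0, 0], 1],
])

```text
time_s: 10.93
ee_pos: [0.5873, -0.1417, 0.1571]
ee_rot: [[-1.0, -0.001, 0.001], [-0.001, 1.0, -0.0], [-0.001, -0.0, -1.0]]
force: [-1.2, 0.0, 6.2]
opening: 0.0148
finger_force: 40.0
```

```bash
cat > cov.py <<'E'
from h import *
c=eyes.camera("side");P=cloud(c);m=(abs(P[...,0]-.667)<.11)&(abs(P[...,1]+.146)<.1)&(P[...,0]>.61)
z=P[...,2][m];print("cover pts >107mm below 160mm",((z>.107)&(z<.16)).sum(),monitor.get_obs()["force"])
save(c,"cov.png")
E
python3 cov.py
```

```text
cover pts >107mm below 160mm 1 [-1.24989175 -0.56328209  4.53132328]
```

Call:
play_rows([
  [[0, 0, -0.0005], [0, 0, 0], 1],
  [[0, 0, -0.001], [0, 0, 0], 1],
  [[0, 0, -0.001], [0, 0, 0], 1],
])

```text
time_s: 11.23
ee_pos: [0.5875, -0.1417, 0.1564]
ee_rot: [[-1.0, -0.001, 0.001], [-0.001, 1.0, -0.0], [-0.001, -0.0, -1.0]]
force: [-0.6, 0.7, 7.3]
opening: 0.0148
finger_force: 40.1
```

```bash
python3 cov.py
```

```text
cover pts >107mm below 160mm 677 [-1.23461365  0.51332634  7.67239102]
```

Released: the cover is rising. I'll let it finish, then withdraw straight up.

Call:
play_rows([
  [[0, 0, 0], [0, 0, 0], 1],
  [[0, 0, 0], [0, 0, 0], 1],
  [[0, 0, 0], [0, 0, 0], 1],
  [[0, 0, 0], [0, 0, 0], 1],
  [[0, 0, 0], [0, 0, 0], 1],
])

```text
time_s: 11.7
ee_pos: [0.5875, -0.1417, 0.1564]
ee_rot: [[-1.0, -0.001, 0.001], [-0.001, 1.0, -0.0], [-0.001, -0.0, -1.0]]
force: [-1.0, 0.0, 7.7]
opening: 0.015
finger_force: 40.1
```

Call:
play_rows([
  [[0, 0, 0.005], [0, 0, 0], 1],
  [[0, 0, 0.015], [0, 0, 0], 1],
  [[0, 0, 0.03], [0, 0, 0], 1],
  [[0, 0, 0.05], [0, 0, 0], 1],
  [[0, 0, 0.07], [0, 0, 0], 1],
])

```text
time_s: 12.12
ee_pos: [0.5865, -0.1415, 0.2261]
ee_rot: [[-1.0, -0.001, -0.002], [-0.001, 1.0, 0.0], [0.002, 0.0, -1.0]]
force: [0.6, 1.2, 0.3]
opening: 0.0147
finger_force: 39.3
```

```bash
python3 cov.py
```

```text
cover pts >107mm below 160mm 470 [ 2.60433026 -0.70157853  4.65716023]
```

View pics/cov.png

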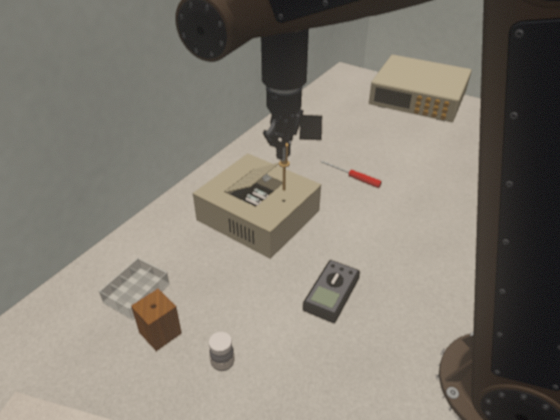

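The cover is open, and the stand's empty hole is visible at (153,306). Returning to the stand.

Call:
play_rows([
  [[0.045, 0.405, 0.005], [0, 0, 0], 1],
  [[0.045, 0.405, 0.005], [0, 0, 0], 1],
  [[0.045, 0.405, 0.005], [0, 0, 0], 1],
  [[0.045, 0.405, 0.005], [0, 0, 0], 1],
  [[0.045, 0.405, 0.005], [0, 0, 0], 1],
])

```text
time_s: 12.58
ee_pos: [0.6097, 0.0673, 0.2285]
ee_rot: [[-1.0, -0.0, -0.0], [-0.0, 1.0, 0.0], [0.0, 0.0, -1.0]]
force: [1.8, -0.7, -0.5]
opening: 0.0147
finger_force: 39.4
```

Call:
play_rows([
  [[0.022, 0.198, 0], [0, 0, 0], 1],
  [[0.022, 0.198, 0], [0, 0, 0], 1],
  [[0.022, 0.198, 0], [0, 0, 0], 1],
  [[0.022, 0.198, 0], [0, 0, 0], 1],
  [[0.022, 0.198, 0], [0, 0, 0], 1],
])

```text
time_s: 13.0
ee_pos: [0.6317, 0.2666, 0.228]
ee_rot: [[-1.0, -0.002, -0.0], [-0.002, 1.0, 0.0], [0.0, 0.0, -1.0]]
force: [0.9, -0.8, -1.2]
opening: 0.015
finger_force: 39.4
```

Call:
play_rows([
  [[0, 0, -0.01], [0, 0, 0], 1],
  [[0, 0, -0.01], [0, 0, 0], 1],
  [[0, 0, -0.01], [0, 0, 0], 1],
  [[0, 0, -0.01], [0, 0, 0], 1],
  [[0, 0, -0.01], [0, 0, 0], 1],
])

```text
time_s: 13.42
ee_pos: [0.6323, 0.2623, 0.219]
ee_rot: [[-1.0, 0.0, 0.001], [0.0, 1.0, 0.0], [-0.001, 0.0, -1.0]]
force: [0.4, -0.6, -0.4]
opening: 0.0154
finger_force: 39.4
```

Call:
play_rows([
  [[-0.001, 0.0015, -0.01], [0, 0, 0], 1],
  [[-0.001, 0.0015, -0.02], [0, 0, 0], 1],
  [[-0.001, 0.0015, -0.03], [0, 0, 0], 1],
  [[-0.001, 0.0015, -0.03], [0, 0, 0], 1],
  [[-0.001, 0.0015, -0.03], [0, 0, 0], 1],
])

```text
time_s: 13.83
ee_pos: [0.6305, 0.2643, 0.1868]
ee_rot: [[-1.0, -0.001, -0.002], [-0.001, 1.0, -0.001], [0.002, -0.001, -1.0]]
force: [-0.0, 0.3, -1.1]
opening: 0.0149
finger_force: 39.4
```

Call:
play_rows([
  [[0, 0, -0.002], [0, 0, 0], 1],
  [[0, 0, -0.004], [0, 0, 0], 1],
  [[0, 0, -0.006], [0, 0, 0], 1],
  [[0, 0, -0.008], [0, 0, 0], 1],
  [[0, 0, -0.008], [0, 0, 0], 1],
])

```text
time_s: 14.25
ee_pos: [0.6309, 0.2649, 0.1798]
ee_rot: [[-1.0, -0.001, -0.0], [-0.001, 1.0, -0.0], [0.0, -0.0, -1.0]]
force: [0.5, -1.2, -0.3]
opening: 0.0148
finger_force: 39.4
```

Call:
play_rows([
  [[0.0005, -0.001, -0.002], [0, 0, 0], 1],
  [[0.0005, -0.001, -0.004], [0, 0, 0], 1],
  [[0.0005, -0.001, -0.007], [0, 0, 0], 1],
  [[0.0005, -0.001, -0.01], [0, 0, 0], 1],
  [[0.0005, -0.001, -0.01], [0, 0, 0], 1],
])

```text
time_s: 14.67
ee_pos: [0.6312, 0.2638, 0.1693]
ee_rot: [[-1.0, -0.001, -0.001], [-0.001, 1.0, -0.0], [0.001, -0.0, -1.0]]
force: [-0.8, 0.9, -1.5]
opening: 0.0147
finger_force: 39.4
```

Call:
play_rows([
  [[0, 0, -0.004], [0, 0, 0], 1],
  [[0, 0, -0.009], [0, 0, 0], 1],
  [[0, 0, -0.014], [0, 0, 0], 1],
  [[0, 0, -0.018], [0, 0, 0], 1],
  [[0, 0, -0.018], [0, 0, 0], 1],
])

```text
time_s: 15.08
ee_pos: [0.631, 0.2636, 0.1508]
ee_rot: [[-1.0, -0.001, -0.002], [-0.001, 1.0, -0.001], [0.002, -0.001, -1.0]]
force: [0.1, -0.6, -1.0]
opening: 0.0146
finger_force: 39.4
```

Call:
play_rows([
  [[0, 0, -0.005], [0, 0, 0], 1],
  [[0, 0, -0.012], [0, 0, 0], 1],
  [[0, 0, -0.019], [0, 0, 0], 1],
  [[0, 0, -0.024], [0, 0, 0], 1],
  [[0, 0, -0.024], [0, 0, 0], 1],
])

```text
time_s: 15.5
ee_pos: [0.6308, 0.2635, 0.1263]
ee_rot: [[-1.0, -0.001, -0.002], [-0.001, 1.0, -0.001], [0.002, -0.001, -1.0]]
force: [-0.4, 1.2, -1.2]
opening: 0.015
finger_force: 39.4
```

Call:
play_rows([
  [[0, 0, -0.005], [0, 0, 0], 1],
  [[0, 0, -0.01], [0, 0, 0], 1],
  [[0, 0, -0.014], [0, 0, 0], 1],
  [[0, 0, -0.016], [0, 0, 0], 1],
  [[0, 0, -0.016], [0, 0, 0], 1],
])

```text
time_s: 15.92
ee_pos: [0.6313, 0.2638, 0.1115]
ee_rot: [[-1.0, -0.001, -0.001], [-0.001, 1.0, -0.0], [0.001, -0.0, -1.0]]
force: [0.8, 1.0, -0.7]
opening: 0.0145
finger_force: 39.4
```

Call:
play_rows([
  [[0, 0, -0.0005], [0, 0, 0], 1],
  [[0, 0, -0.001], [0, 0, 0], 1],
  [[0, 0, -0.0015], [0, 0, 0], 1],
  [[0, 0, -0.0015], [0, 0, 0], 1],
])

```text
time_s: 16.25
ee_pos: [0.6316, 0.264, 0.1108]
ee_rot: [[-1.0, -0.001, 0.0], [-0.001, 1.0, 0.0], [-0.0, 0.0, -1.0]]
force: [-1.0, -0.1, -0.4]
opening: 0.0148
finger_force: 39.4
```

Call:
play_rows([
  [[0, 0, -0.0005], [0, 0, 0], 1],
  [[0, 0, -0.001], [0, 0, 0], 1],
  [[0, 0, -0.0015], [0, 0, 0], 1],
  [[0, 0, -0.0015], [0, 0, 0], 1],
])

```text
time_s: 16.58
ee_pos: [0.6315, 0.2639, 0.1091]
ee_rot: [[-1.0, -0.001, -0.0], [-0.001, 1.0, -0.0], [0.0, -0.0, -1.0]]
force: [-0.0, 0.1, 0.1]
opening: 0.0146
finger_force: 39.4
```

Call:
play_rows([
  [[0, 0, -0.0005], [0, 0, 0], 1],
  [[0, 0, -0.001], [0, 0, 0], 1],
  [[0, 0, -0.001], [0, 0, 0], 1],
])

```text
time_s: 16.83
ee_pos: [0.6317, 0.2639, 0.1087]
ee_rot: [[-1.0, -0.001, 0.0], [-0.001, 1.0, 0.0], [-0.0, 0.0, -1.0]]
force: [-1.5, -1.4, 4.1]
opening: 0.0149
finger_force: 39.9
```

Seated, with the guard touching the stand. Now open and retreat.

Call:
play_rows([
  [[0, 0, 0], [0, 0, 0], 0.75],
  [[0, 0, 0], [0, 0, 0], 0.7],
  [[0, 0, 0], [0, 0, 0], 0.6],
  [[0, 0, 0], [0, 0, 0], 0.4],
  [[0, 0, 0], [0, 0, 0], 0.4],
])

```text
time_s: 17.25
ee_pos: [0.6316, 0.2639, 0.1081]
ee_rot: [[-1.0, -0.001, -0.0], [-0.001, 1.0, -0.0], [0.0, -0.0, -1.0]]
force: [-0.2, -0.3, 0.8]
opening: 0.0512
finger_force: 0.0
```

Call:
play_rows([
  [[0, 0, 0], [0, 0, 0], 0.1],
  [[0, 0, 0.01], [0, 0, 0], 0.1],
  [[0, 0, 0.03], [0, 0, 0], 0.1],
  [[0, 0, 0.06], [0, 0, 0], 0.1],
  [[0, 0, 0.09], [0, 0, 0], 0.1],
])

```text
time_s: 17.67
ee_pos: [0.6312, 0.2636, 0.1993]
ee_rot: [[-1.0, -0.001, -0.001], [-0.001, 1.0, -0.001], [0.001, -0.001, -1.0]]
force: [1.2, 0.5, 1.9]
opening: 0.077
finger_force: 0.0
```

Call:
play_rows([
  [[-0.05, -0.05, 0.1], [0, 0, 0], 0.1],
  [[-0.05, -0.05, 0.1], [0, 0, 0], 0.1],
  [[-0.05, -0.05, 0.1], [0, 0, 0], 0.1],
  [[-0.05, -0.05, 0.1], [0, 0, 0], 0.1],
  [[-0.05, -0.05, 0.1], [0, 0, 0], 0.1],
])

```text
time_s: 18.08
ee_pos: [0.5819, 0.2136, 0.3028]
ee_rot: [[-1.0, -0.001, 0.006], [-0.001, 1.0, 0.004], [-0.006, 0.004, -1.0]]
force: [0.2, -0.1, 0.1]
opening: 0.0766
finger_force: 0.0
```

```bash
python3 - <<'E'
from h import *
c=eyes.camera("side");P=cloud(c)
q=P[150+100:360,100:200].reshape(-1,3);q=q[(abs(q[:,0]-.63)<.02)&(abs(q[:,1]-.265)<.02)&(q[:,2]>.12)&(q[:,2]<.17)]
print(len(q),q[:,2].max(),q[q[:,2]>.14].mean(0),monitor.get_obs()["force"]); save(c,"end.png")
E
```

```text
117 0.14696563644772687 [0.62983926 0.2661828  0.14342097] [-0.45548539  0.4225888  -1.13027914]
```

View pics/end.png

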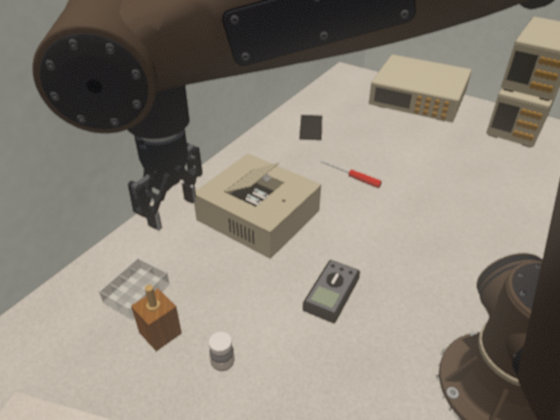

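The cover stands open and the rod is back home at (152,297), at the same height as at the start (0.1434). The other things have not moved.

```bash
python3 -c "
from h import *
print(robot.sign_off())"
```

```text
the job is handed in; nothing more can be done
None
```

The fuse cover is open, the release rod is fully home in its stand, nothing else moved, and I handed the job in at about 18 s; the highest downward push I read was about 8 N.

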